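Park the vegetable slicer's carriage behind its sprung stop

TASK

Park the vegetable slicer's carriage: with the fingertips press the sprung steel lock plate down and, keeping it down the whole way, push the carriage along its track over the two stop teeth, fully into the parking bay at the end of the slicer that has the grip loop. Then let go so that the plate springs right up and its teeth stand behind the carriage. Do not lift or tip the carriage out of its track, and leave everything else on the counter where it is.

Things in the scene. Friction and masses are not known exactly. Their poses are not given: they have to be found in the camera images.
- slicer: Grey plastic vegetable slicer fixed down: a trough 310 mm long (x), 128 wide, walls 55 high. Origin: centre of its underside, on the counter; z up. Parking bay at the +x end, where a grip loop sticks out 50 mm. Ledges along the side walls, tops 40 mm above the counter, are the carriage's track along x; the lock plate lies between them. End walls' inner faces: x = -143 and +143 mm.
- lock_plate (a joint): How far the level sprung steel plate in the trough (280 x 84 mm) is pressed down, m: 0 = up, at rest (its flat top 36 mm above the counter), 0.014 = fully down (22 mm). Takes 3 to 5 N, springs back when let go, stays level wherever pressed. Its stop teeth block the carriage when up and are below the track once it is down more than 9 mm (aim for 10 to 14).
- plate_near (a point): Point on the top of the lock plate, on its centre line, at slicer x = -110 mm: the bare part of the plate on the side of the carriage away from the parking bay. It goes down with the plate. At the start at least 80 mm of plate lies bare behind the carriage.
- teeth (a point): Point midway between the tops of the plate's two stop teeth, at slicer x = +46 mm. Each tooth is 10 mm long (slicer x 41 to 51 mm), 8 wide, stands 13 mm above the plate (9 above the track at rest), at slicer y = -36 and +36 mm; 64 mm of flat plate between them is free for a finger.
- carriage_mid (a point): Middle of the loose white plastic carriage's body (70 mm along the track, 110 across, 20 high, upright faces, about 0.5 kg), 50 mm above the counter. A low knob, 34 mm across, on top rises to 75 mm. It rests on the ledges by its weight, 2 mm play each side. Start: centre at slicer x -28 to 0 mm, before the teeth. Parked: 86 to 108 mm (the latter touches the end wall).
- spatula: Wooden spatula, 280 mm long, lying beside the slicer, origin at its underside. Leave it alone.
- ladle: Steel ladle, about 300 mm long and 35 mm high, lying along the other side of the slicer. Leave it alone.
- shaker: Small glass shaker with a steel cap, 38 mm across, 85 mm high, standing beyond the slicer's -x end. Leave it alone.
- pie_tin: Aluminium pie tin, 228 mm across, 30 mm high. Leave it alone.
- glass_bowl: Green glass bowl, upturned, 184 mm across, 75 mm high. Leave it alone.
- dispenser: Push-pump plastic dispenser, 72 mm across, 205 mm high. Leave it alone.
There are look-alikes about, which are no part of the job. Of the things like the part that bears carriage_mid, leave any that is orange; of the rest the smaller one is meant.

How it is judged:
On the way, in this order (a step that is already met when the one before it is completed fails the run):
1. the lock plate is pressed down, more than 9 mm, with the carriage still before the teeth (value of joint lock_plate above 0.009 m and x of carriage_mid in the frame of slicer below 0.012 m), for 0.1 s.
2. the carriage has passed wholly over the teeth with the plate still held down (value of joint lock_plate above 0.0085 m and x of carriage_mid in the frame of slicer between 0.0845 and 0.112 m and z of carriage_mid in the frame of slicer below 0.054 m and angle between carriage_mid's own z axis and vertical below 0.06 rad), for 0.1 s.
At the end, for the whole second after the job is handed in: The carriage lies flat on its track in the parking bay, wholly past the teeth (centre at slicer x 84.5 to 112 mm), and the lock plate has sprung up to within 3 mm of its rest height, so that the teeth block the way back (x of carriage_mid in the frame of slicer between 0.0845 and 0.112 m and z of carriage_mid in the frame of slicer below 0.054 m and angle between carriage_mid's own z axis and vertical below 0.06 rad and value of joint lock_plate below 0.003 m and velocity of joint lock_plate below 0.01 m/s); the robot touches nothing.
It fails at once if the carriage is lifted more than 12 mm or tipped (z of carriage_mid in the frame of slicer above 0.062 m or angle between carriage_mid's own z axis and vertical above 0.25 rad).
It fails at once if something else on the counter is moved more than 25 mm (distance of any of spatula, ladle, shaker, pie_tin, glass_bowl, dispenser from where it was at the start of the episode above 0.025 m).
It also fails if it takes over 42 s, if anything falls off the work surface, if the arm or the gripper's body presses on something with over 40 N, if the wrist force passes 120 N, or if a joint passes its speed limit or range.

ROBOT

A 6-joint arm with a two-finger parallel gripper is mounted at the origin on the work surface. World frame = base frame: x ahead of the robot, y to its left, z up, the work surface at z = 0. Lengths are in m, angles in rad, forces in N, time in s.
With the tool pointing down it reaches from about 0.275 to 0.75 m from the base axis. Payload 10.2 kg.
Tool frame: the origin (TCP) lies midway between the tips of the shut fingers; the grasp point (between the pads) lies 19 mm behind it (env.hold_point_z is the distance from the TCP to the grasp point, in m); z points along the fingers, y is the line along which they close (so a half turn about z gives the same grasp; the last joint's range is limited). The gripper opens to 85 mm and grips with 20 to 120 N. Pads are 22 mm wide; open, the fingers measure 114 mm over their backs; the gripper's body (76 mm by 85 mm) begins 54 mm behind the grasp point. The pads swing forward as they close: fully open they stand 13 mm farther back than shut.
Start: joints at [1.053, 0.313, 1.498, -0, 1.331, -0.223], TCP at [0.153, 0.502, 0.231] pointing down, gripper open.
Joint ranges: [-2.94, 2.94], [-0.97, 2.17], [0.19, 2.56], [-1.23, 4.37], [0.02, 3.11], [-2.88, 2.88]. Speed limits (rad/s): [2.39, 2.39, 3.01, 3.14, 3.14, 3.14].

INTERFACE

Orientations are given as a unit quaternion [x, y, z, w].
In Python, from bench import env, kinematics, monitor, eyes, job gives the robot as it stands. The module is installed in compiled form; this text tells all that it offers. Calls block until the motion is done:
- env.reach(position, orientation): joint-space move of the TCP to a pose.
- env.movel(position, velocity=0.15, frame=None, guard=None): straight line of the TCP; frame=None keeps the orientation; velocity is the mean speed in m/s. With guard (N) it stops when the force on the tool has changed by that much, and returns True; else False.
- env.set_joints(angles): joint-space move.
- env.release() and env.close_gripper(effort=None): open the fingers fully, or close them until they stop; effort is the grip in N (None keeps the last).
- env.hold(seconds).
- kinematics.ik(position, orientation): joint angles nearest the present ones, or None.
- monitor.sense(): the state.
- eyes.grab_frame(name): name is "scene" or "top" or "wrist"; returns a dict with "frame" (384x512x3 uint8, red, green, blue), "mtx" (3x3 intrinsics, pixels), "view" (4x4, takes a point from world to camera coordinates). Camera axes: x right, y down, z forward; pixel columns grow to the right and rows downward; lengths in m; the calibration is good to about 2 mm. A picture is of the moment at which its call begins. There is no depth.
A pose or a line that the arm cannot do raises env.MotionError and nothing moves.
- job.hand_in(): hands the job in; it is judged then, once.
The state is a dict: "clock": time; "joints": joint angles; "qvel": joint speeds; "joint_efforts": joint torques, N m; "position": TCP position; "ee_rot": TCP orientation; "contact_force": force on the tool from outside, world axes, zero at the start; "ft_torque": the same for the moment, N m; "finger_gap": opening from 0.0 (shut) to 1.0 (fully open); "gripper_force": force on a finger pad.
Only numpy, scipy, OpenCV 4.12 (cv2) and the standard library are available. Lean on these libraries where they do the work, as an engineer would, in place of code of your own. Each camera call takes 0.05 s, during which the arm holds its last target. There are 200 camera calls.

## Working session

There is one attempt and no reset: what is moved stays moved. The work goes in short steps, each a Python script; the robot and the scene stay as the last script left them, time stands still between calls to the robot, and variables do not carry over. Pictures are saved under pics/ and viewed, at most 10 in all, crops included, and the job is handed in when it is done.

```bash
mkdir -p pics && cat > h.py <<'E'
import numpy as np, cv2
from bench import env, kinematics, monitor, eyes, job
def snap(name,fn=None):
    f=eyes.grab_frame(name)
    if fn: cv2.imwrite('pics/'+fn,cv2.cvtColor(np.asarray(f['frame']),cv2.COLOR_RGB2BGR))
    return f
def ray(f,u,v):
    T=np.linalg.inv(np.asarray(f['view'])); d=T[:3,:3]@np.linalg.inv(f['mtx'])@[u,v,1.]
    return T[:3,3],d
def onz(f,u,v,z):
    o,d=ray(f,u,v); return o+d*(z-o[2])/d[2]
def proj(f,p):
    c=np.asarray(f['view'])@np.r_[p,1]; q=np.asarray(f['mtx'])@c[:3]; return q[:2]/q[2]
E
python3 - <<'E'
from h import *
import pickle
F={n:snap(n) for n in('scene','top')}
pickle.dump(F,open('F.pkl','wb'))
for n in F:
    im=cv2.cvtColor(np.asarray(F[n]['frame']),cv2.COLOR_RGB2BGR)
    cv2.imwrite(f'pics/{n}0.png',cv2.resize(im,(800,600),interpolation=cv2.INTER_CUBIC))
    print(n,np.linalg.inv(F[n]['view'])[:3,3].round(3))
s=monitor.sense();print(s['ee_rot'],s['clock'])
E
```

```text
scene [1.497 0.144 0.882]
top [0.449 0.025 1.539]
[ 1.46868810e-01  9.89155809e-01 -5.40929355e-04 -2.15226339e-04] 0.1
```

View pics/top0.png

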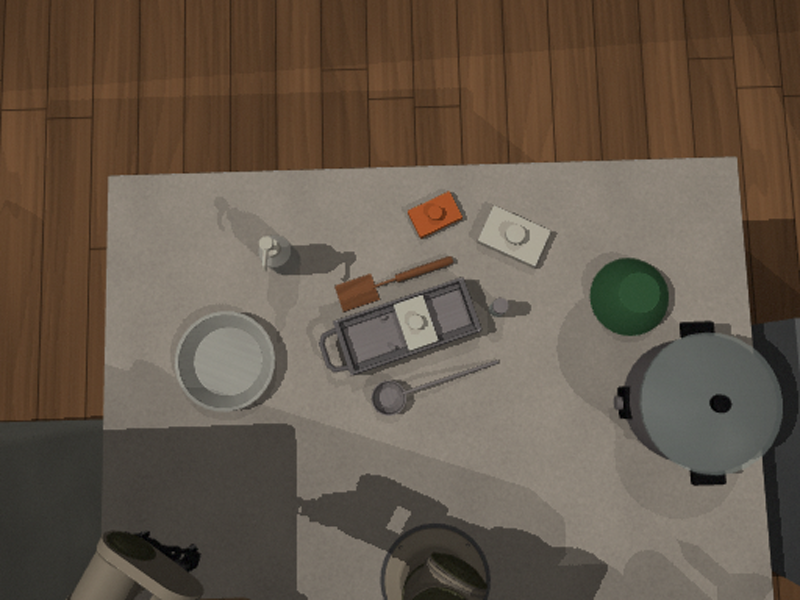

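View pics/scene0.png

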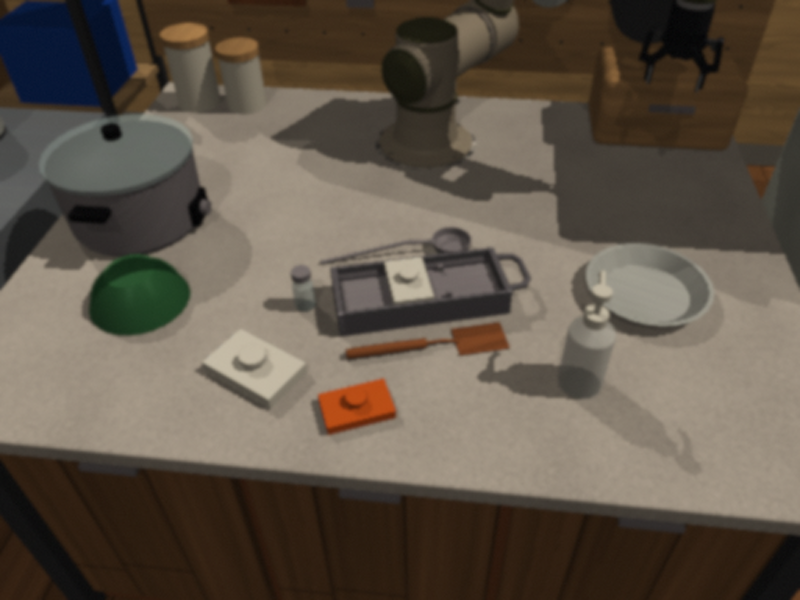

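The top view, in 800 px coordinates, shows three carriage-like parts:
- the white one sitting in the slicer at (416,321)
- the larger white one on the counter at (514,234)
- the orange one at (436,213)

I choose the one in the slicer, since it is not orange and is the smaller white one. The grip loop, and so the bay, is at the left (330,350). The shaker is at (500,307). Next I measure and check the choice in one close crop.

```bash
cat > meas.py <<'E'
from h import *
import pickle
F=pickle.load(open('F.pkl','rb'));f=F['top'];im=cv2.cvtColor(np.asarray(f['frame']),cv2.COLOR_RGB2BGR)
x0,y0,x1,y1=195,165,335,255
c=im[y0:y1,x0:x1].copy(); hsv=cv2.cvtColor(c,cv2.COLOR_BGR2HSV)
print('slicer px',hsv[int(321/1.5625)-y0+10,355*16//25-x0], 'counter',hsv[5,5],'carr',hsv[int(305/1.5625)-y0,int(405/1.5625)-x0])
# slicer: darker than counter ; hull of biggest blob with loop opened away
g=hsv[...,2]
dark=(g<115).astype(np.uint8)*255
white=((g>165)).astype(np.uint8)*255
def big(m,near):
    n,l,s,ce=cv2.connectedComponentsWithStats(m)
    k=min((k for k in range(1,n) if s[k,4]>80),key=lambda k:np.hypot(*(ce[k]-near)))
    return (l==k).astype(np.uint8)*255
ctr=np.array([416/1.5625-x0,321/1.5625-y0])
w=big(white,ctr)
ys,xs=np.nonzero(w);print('carr rect',cv2.minAreaRect(np.c_[xs,ys].astype(np.float32)))
r=cv2.boxPoints(cv2.minAreaRect(np.c_[xs,ys].astype(np.float32)))
P=np.array([onz(f,p[0]+x0,p[1]+y0,.06) for p in r]);print(P.round(4),'sides',np.linalg.norm(P-np.roll(P,1,0),axis=1).round(4),'mid',P.mean(0).round(4))
d=c.copy(); d=cv2.resize(d,None,fx=5.7,fy=5.7,interpolation=cv2.INTER_CUBIC)
cv2.polylines(d,[np.int32((r+.5)*5.7)],True,(0,255,0),1)
for k in range(0,140,10): cv2.putText(d,str(x0+k),(int(k*5.7),10),0,.35,(0,255,255),1);cv2.line(d,(int(k*5.7),12),(int(k*5.7),18),(0,255,255),1)
for k in range(0,90,10): cv2.putText(d,str(y0+k),(0,int(k*5.7)+4),0,.35,(0,255,255),1)
cv2.imwrite('pics/crop1.png',d)
E
python3 meas.py
```

```text
slicer px [  7  20 114] counter [16 33 85] carr [ 25  28 171]
carr rect ((70.64999389648438, 40.94999694824219), (30.674089431762695, 18.973661422729492), 71.56504821777344)
[[ 0.6152  0.0728  0.06  ]
 [ 0.6345  0.0093  0.06  ]
 [ 0.5317 -0.0213  0.06  ]
 [ 0.5127  0.0417  0.06  ]] sides [0.1071 0.0663 0.1072 0.0658] mid [0.5735 0.0256 0.06  ]
```

View pics/crop1.png

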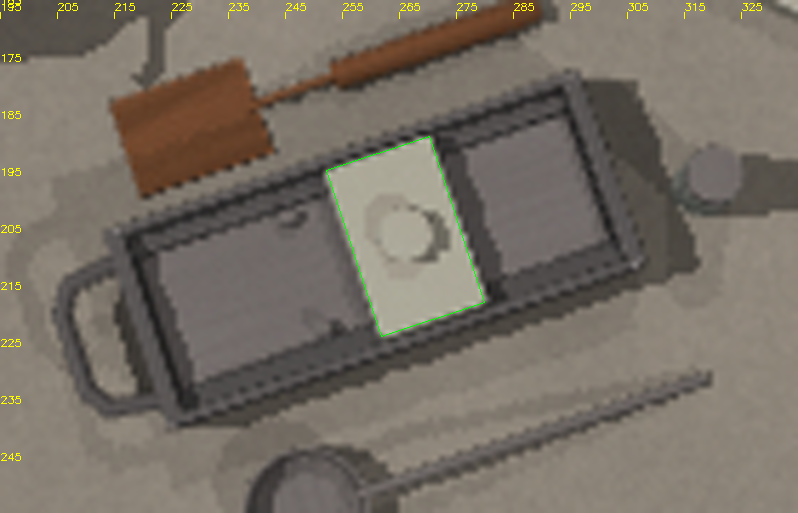

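The crop confirms the choice: the white carriage sits in the trough and measures 107 x 66 mm, plus an edge pixel, against 110 x 70. The teeth are seen at crop (292,220) and (335,327), on the loop side. The rim corners are at crop (107,232), (577,73), (645,265) and (180,425). I compute the frame from these and move above the bare plate.

```bash
cat > go1.py <<'E'
from h import *
import pickle
from scipy.spatial.transform import Rotation as R
f=pickle.load(open('F.pkl','rb'))['top']
px=lambda a:(a[0]/5.7+195-.5,a[1]/5.7+165-.5)
C=np.array([onz(f,*px(a),.055) for a in[(107,232),(577,73),(645,265),(180,425)]])  # +x+y?, ...
print('sides',np.linalg.norm(C-np.roll(C,1,0),axis=1).round(4))
c=C.mean(0); ex=(C[0]+C[3]-C[1]-C[2])[:2]; ex/=np.linalg.norm(ex); ey=np.array([-ex[1],ex[0]])
M=np.array([.5735,.0256])
W=lambda x,y,z:np.r_[c[:2]+x/1e3*ex+y/1e3*ey,z]
rel=M-c[:2];print('c',c[:2].round(4),'yaw',np.degrees(np.arctan2(ex[1],ex[0])),'carr in slicer',rel@ex*1e3,rel@ey*1e3)
for a in[(292,220),(335,327)]:
    p=onz(f,*px(a),.049)[:2]-c[:2];print('tooth',p@ex*1e3,p@ey*1e3)
s=monitor.sense();best=None
for sg in(1,-1):
    e=sg*np.r_[ey,0]; z=np.array([0,0,-1.]); q=R.from_matrix(np.c_[np.cross(e,z),e,z]).as_quat()
    j=kinematics.ik(W(-95,0,.2),q); print(sg,None if j is None else np.round(j,2))
    if j is not None:
        d=abs(np.array(j)-s['joints']).max()
        if best is None or d<best[0]: best=(d,q)
q=best[1]; pickle.dump((c,ex,ey,q),open('fr.pkl','wb'))
env.close_gripper(); env.reach(W(-95,0,.2),q)
f=snap('wrist','w1.png'); pickle.dump(f,open('w1.pkl','wb'))
s=monitor.sense();print(s['position'],W(-95,0,.2),s['clock'],s['finger_gap'],np.linalg.inv(f['view'])[:3,3])
E
python3 go1.py
```

```text
sides [0.1264 0.3053 0.1255 0.2999]
c [0.567  0.0428] yaw 107.23998629900353 carr in slicer -18.348228361868387 -1.1395040100355296
tooth 44.34122722234616 -34.01449499533031
tooth 40.39265660811528 36.9423695265449
1 [-0.28  0.5   1.31 -0.    1.33  2.56]
-1 [-0.28  0.5   1.31 -0.    1.33 -0.58]
[ 0.59515155 -0.04715844  0.20010941] [ 0.59512933 -0.04794566  0.2       ] 3.425 0.0018274275423336693 [0.57471389 0.01483051 0.34158932]
```

View pics/w1.png

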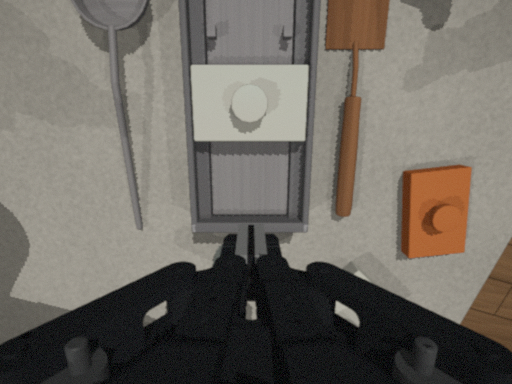

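The wrist view shows the carriage at (250,103), with its back edge at row 141. The end wall's outer rim is at row 223 (bottom of face 232), the side rims at columns 183–323, and the teeth at (211,32) and (288,32). I cast these rays to refine the frame.

```bash
python3 - <<'E'
from h import *
import pickle
f=pickle.load(open('w1.pkl','rb'));c,ex,ey,q=pickle.load(open('fr.pkl','rb'))
S=lambda p:np.array([(p[:2]-c[:2])@ex,(p[:2]-c[:2])@ey])*1e3
im=np.asarray(f['frame']);hsv=cv2.cvtColor(im,cv2.COLOR_RGB2HSV)
m=(hsv[...,2]>150).astype(np.uint8);m[:50]=0;m[160:]=0;m[:,:180]=0;m[:,325:]=0
n,l,s,ce=cv2.connectedComponentsWithStats(m);k=1+s[1:,4].argmax();x,y,w,h=s[k,:4];print('bbox',x,y,w,h)
for n_,u,v,z in[('carr bl',x-.5,y+h-.5,.06),('carr br',x+w-.5,y+h-.5,.06),('carr tl',x-.5,y-.5,.06),('carr tr',x+w-.5,y-.5,.06),
 ('endL',193,224,.055),('endR',307,224,.055),('endL232',193,232,.055),('L up',183,5,.055),('R up',324,5,.055),('toothL',211,32,.049),('toothR',288,32,.049),('shakeris',250,310,.085)]:
    print(n_,S(onz(f,u,v,z)).round(1))
print('tcp',S(monitor.sense()['position']))
g=cv2.cvtColor(im,cv2.COLOR_RGB2GRAY).astype(int)
print('col215',list(g[200:245,205]),'row180',list(g[180,178:230]),list(g[180,285:325]))
E
```

```text
bbox 191 65 117 76
carr bl [-51.4  60. ]
carr br [-51.3 -55.1]
carr tl [17.6 56.3]
carr tr [ 17.8 -51.4]
endL [-141.    63.2]
endR [-140.9  -60.3]
endL232 [-150.3   63.7]
L up [67.5 61.4]
R up [ 67.6 -64.5]
toothL [47.4 37.9]
toothR [ 47.5 -33.8]
shakeris [-226.4    1.3]
tcp [-94.2547343   -0.25452834]
col215 [np.int64(92), np.int64(90), np.int64(91), np.int64(92), np.int64(92), np.int64(95), np.int64(91), np.int64(92), np.int64(92), np.int64(93), np.int64(88), np.int64(93), np.int64(96), np.int64(92), np.int64(90), np.int64(89), np.int64(85), np.int64(81), np.int64(72), np.int64(71), np.int64(73), np.int64(69), np.int64(75), np.int64(100), np.int64(102), np.int64(104), np.int64(97), np.int64(105), np.int64(103), np.int64(103), np.int64(102), np.int64(98), np.int64(90), np.int64(91), np.int64(92), np.int64(91), np.int64(90), np.int64(92), np.int64(92), np.int64(90), np.int64(92), np.int64(95), np.int64(107), np.int64(138), np.int64(146)] row180 [np.int64(143), np.int64(141), np.int64(140), np.int64(141), np.int64(139), np.int64(141), np.int64(138), np.int64(139), np.int64(143), np.in
[... 505 characters left out ...]
nt64(130), np.int64(128), np.int64(129), np.int64(131), np.int64(129), np.int64(129), np.int64(131), np.int64(130)] [np.int64(131), np.int64(120), np.int64(95), np.int64(60), np.int64(68), np.int64(97), np.int64(105), np.int64(105), np.int64(104), np.int64(99), np.int64(96), np.int64(92), np.int64(95), np.int64(93), np.int64(73), np.int64(59), np.int64(57), np.int64(51), np.int64(53), np.int64(73), np.int64(93), np.int64(105), np.int64(106), np.int64(103), np.int64(101), np.int64(111), np.int64(133), np.int64(139), np.int64(140), np.int64(137), np.int64(138), np.int64(139), np.int64(138), np.int64(140), np.int64(140), np.int64(138), np.int64(142), np.int64(140), np.int64(134), np.int64(135)]
```

The views agree within about 3 mm. The carriage is at slicer x of about -17 mm, centre line y +1.5 mm, and the bare plate runs from -140 to -52. I press at x = -95 down to z = 24 mm, then push part way and check.

```bash
cat > go2.py <<'E'
from h import *
import pickle
c,ex,ey,q=pickle.load(open('fr.pkl','rb'))
W=lambda x,y,z:np.r_[c[:2]+x/1e3*ex+y/1e3*ey,z]
S=lambda p:np.r_[(p[:2]-c[:2])@ex*1e3,(p[:2]-c[:2])@ey*1e3,p[2]*1e3].round(1)
def st(t):
    s=monitor.sense();F=s['contact_force'];print(t,S(np.array(s['position'])),'F',np.round([F[:2]@ex,F[:2]@ey,F[2]],1),round(s['clock'],1),flush=True)
if __name__=='__main__':
    env.movel(W(-95,1.5,.06),.12);st('above')
    env.movel(W(-95,1.5,.0235),.03,guard=15);env.hold(.3);st('pressed')
    F=np.array(monitor.sense()['contact_force'])
    hit=env.movel(W(20,1.5,.0235),.05,guard=20);env.hold(.2);st(f'pushed {hit}')
    f=snap('wrist','w2.png');pickle.dump(f,open('w2.pkl','wb'))
E
python3 go2.py
```

```text
above [-95.2   1.2  60.7] F [ 0.2 -0.   0.3] 4.7
pressed [-95.    1.5  23.5] F [1.  1.9 4.2] 6.4
pushed False [20.2  1.5 23.5] F [-2.8 -0.5  3.8] 9.1
```

View pics/w2.png

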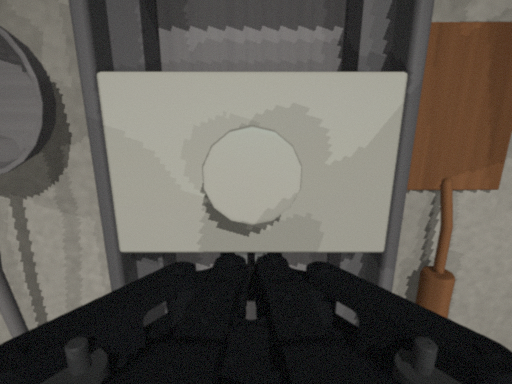

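The carriage moves flat with the plate held down (4 N). Its back edge is at row 252, its front edge at row 72 and its knob at (252,175). I compute the finger-to-carriage offset, push on to a centre of about 99 mm, and look.

```bash
cat > go3.py <<'E'
from go2 import *
f=pickle.load(open('w2.pkl','rb'))
b=S(onz(f,252,252,.06));t=S(onz(f,252,72,.06));cx=(b[0]+t[0])/2
print(b,t,'centre',cx,'y',S(onz(f,98,72,.06)),S(onz(f,406,72,.06)))
off=cx-S(np.array(monitor.sense()['position']))[0];print('off',off)
assert 40<off<52
hit=env.movel(W(99-off,1.5,.0235),.05,guard=15);env.hold(.3);st(f'parked {hit}')
g=snap('top');pickle.dump(g,open('t3.pkl','wb'))
f=snap('wrist','w3.png');pickle.dump(f,open('w3.pkl','wb'))
E
python3 go3.py
```

```text
[32.2  2.  60. ] [100.4   2.1  60. ] centre 66.30000000000001 y [100.4  55.3  60. ] [100.4 -51.1  60. ]
off 46.10000000000001
parked False [53.2  1.6 23.4] F [ 2.5 -0.5  3.6] 10.2
```

View pics/w3.png

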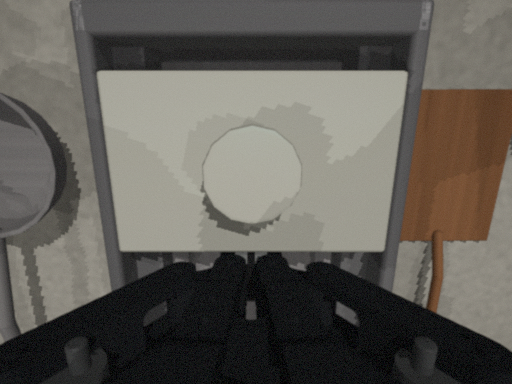

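The carriage is in the bay, its front edge at row 72 and the end wall's inner rim at about row 35. I measure that gap against the end wall.

```bash
python3 - <<'E'
from go2 import *
f=pickle.load(open('w3.pkl','rb'))
g=cv2.cvtColor(np.asarray(f['frame']),cv2.COLOR_RGB2GRAY).astype(int)
print(g[0:75:1,300].tolist())
for v in(2,30,33,36,39):print(v,S(onz(f,252,v,.055)))
print('carr',S(onz(f,252,72,.06)),S(onz(f,252,252,.06)))
E
```

```text
[87, 89, 85, 93, 94, 92, 93, 88, 90, 90, 90, 91, 91, 91, 91, 90, 90, 88, 87, 91, 92, 93, 83, 91, 87, 93, 88, 89, 91, 89, 87, 78, 76, 67, 61, 59, 47, 37, 33, 43, 47, 36, 42, 44, 38, 36, 39, 41, 41, 30, 28, 35, 39, 35, 29, 38, 41, 46, 36, 37, 38, 49, 54, 53, 54, 55, 58, 57, 59, 61, 105, 156, 165, 167, 167]
2 [156.3   2.2  55. ]
30 [147.7   2.2  55. ]
33 [146.7   2.2  55. ]
36 [145.8   2.2  55. ]
39 [144.8   2.2  55. ]
carr [133.3   2.2  60. ] [65.2  2.1 60. ]
```

The gap to the wall is about 12.5 mm, so the carriage centre is at about 95.5 mm, mid-window. I back off with the plate still down, then lift clear and check.

```bash
python3 - <<'E'
from go2 import *
env.movel(W(43,1.5,.0235),.04);st('back')
env.movel(W(43,1.5,.045),.03);env.movel(W(35,1.5,.13),.1);env.movel(W(-60,1.5,.25),.2);env.hold(.5);st('up')
f=snap('wrist','w4.png');pickle.dump(f,open('w4.pkl','wb'))
E
```

```text
back [41.9  1.5 23.5] F [-2.7  1.7  4.6] 10.7
up [-59.9   1.5 249.9] F [-0.5  0.2 -0.3] 14.0
```

View pics/w4.png

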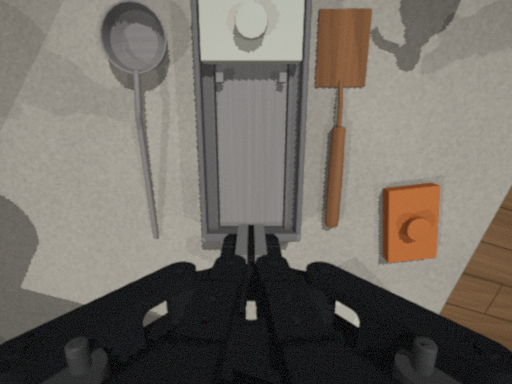

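The carriage lies square in the bay, with its back edge at row 61. Both teeth, at (221,76) and (283,76), stand up behind it, and the ladle and spatula are undisturbed.

```bash
python3 -c "
from h import *
print(job.hand_in())"
```

```text
the job is handed in; nothing more can be done
None
```

The carriage is parked at about 95 mm, inside the 86–108 mm window, with the plate up and its teeth behind it; I've handed the job in, though hand-in returned no verdict.

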